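# Complete the row of solder spools on the desk shelf

### The job

Pick up the two solder spools that stand on the desk and stand them upright on the low shelf with the spool already there, so that the three form one neat side-by-side row along the shelf, with no more than a finger's width of gap between neighbours. You may fill in on either side of the spool on the shelf, but leave that spool where it is. Do not disturb the loupe or the roll of tape.

Things in the scene. Friction and masses are not known exactly. Their poses are not given: they have to be found in the camera images.
- shelf: Low grey desk-top shelf, fixed, 96 mm deep (its x) by 320 mm long (its y), board top 60 mm above the desk. A lip 4 mm high and 4 mm thick runs along the front and back edges, leaving 88 mm between them; the ends are open. Origin on the desk under its centre; x across the depth, away from the robot, y along its length to the left, z up. It may be turned up to 0.2 rad.
- spool_row: The solder spool already standing on the shelf, anywhere from the middle to 90 mm along the shelf to either side, about centred front to back. Orange flanged spool, 60 mm across its two equal round flanges and 47 mm high, with a 44 mm wire-wound middle; the flanges are 3 mm thick; 0.3 to 0.65 kg. Origin at the centre of its underside, z up along its axis. Its yaw does not matter.
- spool_1: Solder spool standing on the desk, to the right of the shelf. Orange flanged spool, 60 mm across its two equal round flanges and 47 mm high, with a 44 mm wire-wound middle; the flanges are 3 mm thick; 0.3 to 0.65 kg. Origin at the centre of its underside, z up along its axis. Its yaw does not matter.
- spool_2: Second solder spool standing on the desk, to the right of the shelf, exactly like spool_1; the two are interchangeable. 60 mm across its two equal round flanges and 47 mm high, with a 44 mm wire-wound middle; the flanges are 3 mm thick; 0.3 to 0.65 kg. Origin at the centre of its underside, z up along its axis. Its yaw does not matter.
- loupe_stand: Bystander: stand loupe, a clear cylinder with black top ring, 47 mm across, 44 mm high, on the desk near the loose spools. Origin at the centre of its underside.
- scanner_front (a point): Fixed point in front of the middle of the wide grey box with the scanner on top that stands behind the work, from about 0.25 m left to 0.30 m right; box and scanner begin just beyond this point and stand higher than the wrist, so swing between desk and shelf on the robot's side of it.
- tape_roll: Bystander: flat roll of amber adhesive tape lying on the desk near the loose spools, 62 mm across, 12 mm high, open in the middle. Origin at the centre of its underside.
Things that resemble listed ones, but are neither listed nor needed, are in the scene too. What is shaped like the spool_2 but green is not meant.

How it is judged:
At the end, for the whole second after the job is handed in: All three spools stand flat (within 3 degrees) and at rest on the shelf board, within 16 mm of its centre line front to back; one has both others beside it at under 80 mm between centres (gaps under 20 mm); the spool first on the shelf is within 15 mm of where it stood (x of spool_row in the frame of shelf between -0.016 and 0.016 m and z of spool_row in the frame of shelf between 0.056 and 0.064 m and angle between each of spool_row, spool_1, spool_2's own z axis and vertical below 0.06 rad and linear speed of each of spool_row, spool_1, spool_2 below 0.02 m/s and x of spool_1 in the frame of shelf between -0.016 and 0.016 m and z of spool_1 in the frame of shelf between 0.056 and 0.064 m and x of spool_2 in the frame of shelf between -0.016 and 0.016 m and z of spool_2 in the frame of shelf between 0.056 and 0.064 m and ((horizontal distance between spool_row and spool_1 below 0.08 m and horizontal distance between spool_row and spool_2 below 0.08 m) or (horizontal distance between spool_1 and spool_row below 0.08 m and horizontal distance between spool_1 and spool_2 below 0.08 m) or (horizontal distance between spool_2 and spool_row below 0.08 m and horizontal distance between spool_2 and spool_1 below 0.08 m)) and distance of spool_row from where it was at the start of the episode below 0.015 m); the robot touches nothing.
It fails at once if the loupe is shifted more than 30 mm (distance of loupe_stand from where it was at the start of the episode above 0.03 m).
It fails at once if the roll of tape is shifted more than 30 mm (distance of tape_roll from where it was at the start of the episode above 0.03 m).
It also fails if it takes over 64 s, if anything falls off the work surface, if the arm or the gripper's body presses on something with over 40 N, if the wrist force passes 120 N, or if a joint passes its speed limit or range.

### The arm

A 6-joint arm with a two-finger parallel gripper is mounted at the origin on a cart in front of the work surface, level with it; the furniture and walls round the work are solid. World frame = base frame: x ahead of the robot, y to its left, z up, the work surface at z = 0. Lengths are in m, angles in rad, forces in N, time in s.
With the tool pointing down it reaches from about 0.325 to 0.775 m from the base axis. Payload 9.3 kg.
Tool frame: the origin (TCP) lies where the fingers leave the gripper's body, on its centre line; the fingertips stand 73 mm ahead of it and the grasp point (between the pads) lies 54 mm ahead of it; x points along the fingers, y is the direction in which the jaws open and shut, and the axes are right-handed (so a half turn about x gives the same grasp; the last joint's range is limited). The gripper opens to 85 mm and grips with 20 to 120 N. Pads are 22 mm wide; open, the fingers measure 114 mm over their backs; the gripper's body (76 mm by 85 mm) begins 54 mm behind the grasp point. The pads swing forward as they close: fully open they stand 13 mm farther back than shut.
Start: joints at [0.968, 0.259, 0.021, 1.334, 0, 1.418], TCP at [0.239, 0.495, 0.304] pointing down, gripper open.
Joint ranges: [-3.04, 3.04], [-0.91, 1.82], [-1.04, 1.36], [-1.92, 1.95], [-1.52, 1.45], [-3.14, 3.14]. Speed limits (rad/s): [2.22, 2.22, 2.79, 3.14, 3.14, 3.14].

### API

Orientations are given as a 3x3 rotation matrix whose columns are the frame's x, y, z axes.
In Python, from bench import * gives the robot as it stands.
- The arm moves only by the shell command python3 -m creep 'ROWS' [FORCE]. ROWS is JSON, a list of rows, each a list of 7 numbers: the shift along the world's x, y, z in mm, then the turn, a rotation vector about the world's x, y, z in rad, then the opening, from 0 (shut) to 1 (fully open). In form: [[x, y, z, ax, ay, az, fingers], ...]. A call has 1 to 5 rows; each row shifts and turns the pose as measured when the row begins; what a row does not reach is not made up. A row lasts 1/12 s, in which the tool goes at most 41.7 mm and 7.16 degrees, less where a joint would pass 70% of its speed; a pose out of reach is approached as far as the arm can. A call is refused whole if a number of a shift passes 41.7 or a number of a turn 0.125, either way. A call with a gripper value outside its range is refused whole. The fingers move at their own pace and stop on an object; FORCE is the grip in N (left out, the last holds). Time passes only in rows, so rows that do not move let the fingers close. It gives the time, the measured TCP pose, the force and the opening at its end, in the units of the state.
- get_state(): the state, without advancing time (a new reading comes with each control period).
- capture(name): name is "scene" or "side" or "wrist"; returns a dict with "color" (420x560x3 uint8, red, green, blue), "K" (3x3 intrinsics, pixels), "rvec" (rotation vector, rad) and "tvec" (3), from world to camera coordinates, as OpenCV has them; the wrist camera has in their place "tool_from_camera" (4x4, takes a point from camera to tool coordinates, whose origin is the TCP and whose axes are the tool frame's). Camera axes: x right, y down, z forward; pixel columns grow to the right and rows downward; lengths in m; the calibration is good to about 2 mm. A picture is of the moment at which its call begins: read the wrist's pose just before it. There is no depth.
- hand_in(): hands the job in, once; it reports no verdict.
Trained networks look in the newest picture that a camera, given by its name, has taken for a name from the list of things; names that differ only in an ending like _2 or _b are one class to them, and where a whole thing is asked for, a point or a joint stands for the part that bears it (a point fixed in the world has none). Each returns a list of dicts, best first, with "conf" (0 to 1); they miss things now and then, are a little off and sometimes report something else, mostly with a low value. They report only what shows in the picture. A call takes as long as a camera call. They do not tell look-alikes from the thing itself.
- boxes_of(camera, target): "extent" ([left, top, right, bottom] as shares, 0 to 1, of the picture: columns of its width, rows of its height, round what is visible of it).
The state is a dict: "time": time; "joints": joint angles; "qd": joint speeds; "tau": joint torques, N m; "eef_pos": TCP position; "eef_rot": TCP orientation; "ft_force": force on the tool from outside, world axes, zero at the start; "wrist_torque": the same for the moment, N m; "grip_width": opening from 0.0 (shut) to 1.0 (fully open).
Only numpy, scipy, OpenCV 4.12 (cv2) and the standard library are available. Lean on these libraries where they do the work, as an engineer would, in place of code of your own. Each camera call takes 0.05 s, during which the arm holds its last target. There are 200 camera calls.

## Working session

There is one attempt and no reset: what is moved stays moved. The work goes in short steps, Python scripts to look and compute and a shell command to move; the robot and the scene stay as the last step left them, time stands still between calls to the robot, and variables do not carry over. Pictures are saved under pics/ and viewed, about 8 in all and at most 12, crops included, and the job is handed in when it is done.

```bash
mkdir -p pics; python3 - <<'E'
from bench import *
import cv2
s=get_state();print(s['time'],s['eef_pos'],s['eef_rot'],s['grip_width'])
for c in ("scene","side"):
    d=capture(c);cv2.imwrite(f"pics/{c}0.png",cv2.resize(d["color"][:,:,::-1],(800,600)))
    for t in ("spool_1","loupe_stand","tape_roll","shelf"):
        for b in boxes_of(c,t): print(c,t,[round(v,3) for v in b["extent"]],round(b["conf"],2))
E
```

```text
0.0 [0.2390289  0.49510498 0.303232  ] [[-8.21689282e-04  4.34820619e-01  9.00516715e-01]
 [-1.18979356e-03  9.00515957e-01 -4.34821338e-01]
 [-9.99998955e-01 -1.42871702e-03 -2.22597537e-04]] 1.002953934739038
scene spool_1 [0.48, 0.342, 0.508, 0.395] 0.72
scene spool_1 [0.532, 0.388, 0.569, 0.449] 0.54
scene spool_1 [0.47, 0.4, 0.492, 0.457] 0.53
scene loupe_stand [0.579, 0.519, 0.605, 0.566] 0.55
scene tape_roll [0.522, 0.486, 0.548, 0.527] 0.79
scene shelf [0.524, 0.489, 0.548, 0.534] 0.71
scene shelf [0.563, 0.584, 0.739, 0.873] 0.61
side spool_1 [0.623, 0.497, 0.651, 0.553] 0.92
side spool_1 [0.621, 0.46, 0.651, 0.508] 0.79
side spool_1 [0.566, 0.468, 0.596, 0.519] 0.74
side loupe_stand [0.557, 0.577, 0.592, 0.632] 0.86
side tape_roll [0.55, 0.546, 0.584, 0.578] 0.57
side shelf [0.377, 0.667, 0.482, 0.839] 0.92
```

View pics/scene0.png

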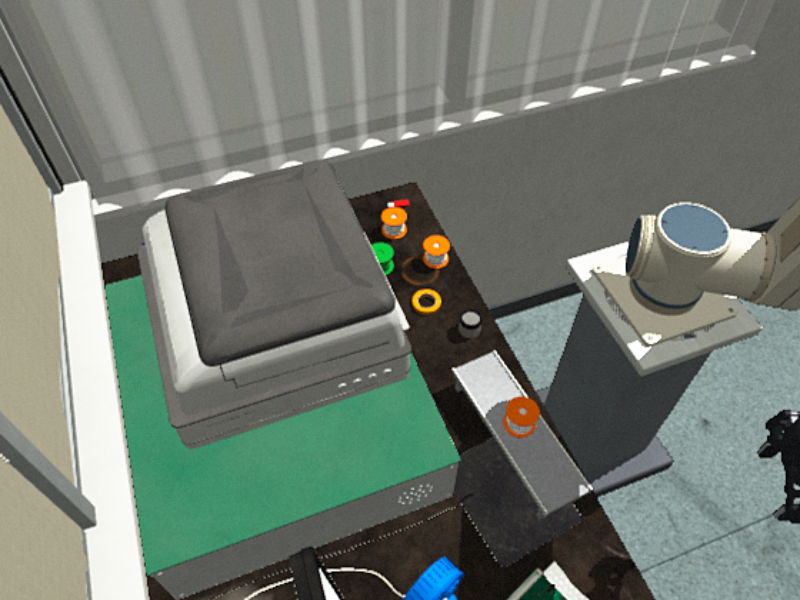

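View pics/side0.png

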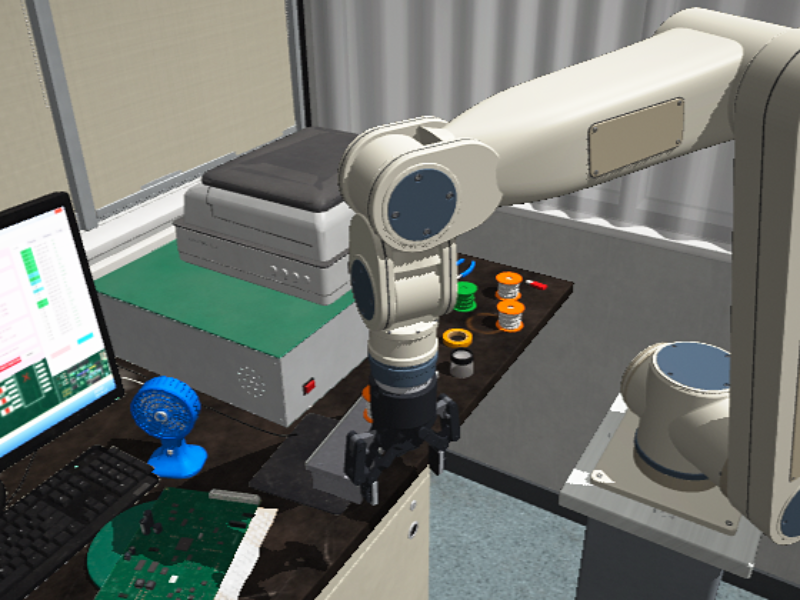

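The scene view shows loose orange spools at (394,222) and (436,252), the green look-alike at (382,258), tape at (427,300), the loupe at (470,324), and the shelf with its spool at (521,415). The side view shows the same loose spools at (508,286) and (510,316), with the gripper hiding the shelf.

```bash
cat > h.py <<'E'
from bench import *
import cv2, numpy as np
from scipy.optimize import least_squares
def cam(name):
    s=get_state(); d=capture(name); K=np.array(d["K"])
    if name=="wrist":
        T=np.array(d["tool_from_camera"]); R0=np.array(s["eef_rot"])
        Rwc=R0@T[:3,:3]; c=R0@T[:3,3]+s["eef_pos"]
        R=Rwc.T; t=-R@c
    else:
        R=cv2.Rodrigues(np.array(d["rvec"],float))[0]; t=np.array(d["tvec"],float).ravel()
    return d["color"],K,R,t
def proj(P,K,R,t):
    q=(K@(R@np.atleast_2d(P).T+t[:,None])).T; return q[:,:2]/q[:,2:]
def ray(uv,z,K,R,t):
    d=R.T@np.linalg.solve(K,[uv[0],uv[1],1]); c=-R.T@t
    return c+d*(z-c[2])/d[2]
def cyl(x,y,z0,r,h):
    a=np.linspace(0,2*np.pi,40)
    return np.array([[x+r*np.cos(k),y+r*np.sin(k),z] for z in (z0,z0+h) for k in a])
def fitbox(box,z0,r,h,C):
    K,R,t=C; b=np.array(box)*[560,420,560,420]
    g=ray(((b[0]+b[2])/2,(b[1]+b[3])/2),z0+h/2,K,R,t)
    def f(p):
        q=proj(cyl(p[0],p[1],z0,r,h),K,R,t); return np.r_[q.min(0),q.max(0)]-b
    s=least_squares(f,g[:2]); return s.x,np.abs(s.fun).max()
def orange(img,K,R,t,z0):
    """fit by colour blobs of orange"""
    hsv=cv2.cvtColor(img,cv2.COLOR_RGB2HSV); m=cv2.inRange(hsv,(4,150,90),(15,255,255))
    return m
E
python3 - <<'E'
from h import *
img,*C=cam("scene")
sc=np.array([560,420,560,420])
for n,z0,r,h in (("spool_1",0,.03,.047),("loupe_stand",0,.0235,.044),("tape_roll",0,.031,.012)):
    for b in boxes_of("scene",n):
        print(n,np.round(b["extent"]*sc*800/560),round(b["conf"],2),*fitbox(b["extent"],z0,r,h,C))
        if n=="spool_1": print("   on shelf:",*fitbox(b["extent"],.06,r,h,C))
for p in ((453,370),(493,352),(592,490),(545,515)): print(p,ray(np.array(p)*.7,.064,*C).round(3))
for n,p in (("A",(394,222)),("B",(436,252)),("green",(382,258)),("row",(521,417))): print(n,ray(np.array(p)*.7,.0235+.06*(n=="row"),*C).round(3))
img,*C=cam("side")
for n,z0,r,h in (("spool_1",0,.03,.047),("loupe_stand",0,.0235,.044),("tape_roll",0,.031,.012)):
    for b in boxes_of("side",n):
        print(n,np.round(b["extent"]*sc*800/560),round(b["conf"],2),*fitbox(b["extent"],z0,r,h,C))
E
```

```text
spool_1 [427. 233. 454. 266.] 0.85 [ 0.4198253  -0.27346302] 0.17029648096934125
   on shelf: [ 0.44371069 -0.22502913] 0.6524987198160943
spool_1 [379. 244. 390. 277.] 0.81 [ 0.54976653 -0.2877912 ] 5.5186016562154805
   on shelf: [ 0.56676958 -0.23859755] 6.043694706310362
spool_1 [386. 211. 408. 239.] 0.78 [ 0.48485411 -0.38177106] 1.3629397782836463
   on shelf: [ 0.5052734  -0.32765877] 2.0092403219036896
loupe_stand [462. 310. 487. 340.] 0.61 [ 0.43465085 -0.05269458] 0.2587947229990277
tape_roll [416. 294. 439. 318.] 0.8 [ 0.50241591 -0.1467982 ] 1.9170688019439694
(453, 370) [0.534 0.055 0.064]
(493, 352) [0.444 0.045 0.064]
(592, 490) [0.408 0.361 0.064]
(545, 515) [0.504 0.37  0.064]
A [ 0.488 -0.393  0.024]
B [ 0.431 -0.27   0.024]
green [ 0.553 -0.297  0.024]
row [0.465 0.201 0.083]
spool_1 [498. 297. 522. 330.] 0.79 [ 0.43758547 -0.27919524] 1.7493256520552336
spool_1 [493. 270. 524. 300.] 0.74 [ 0.49322071 -0.39512887] 1.4158060935455978
spool_1 [454. 282. 475. 310.] 0.72 [ 0.55968583 -0.29927312] 1.9680032913436776
loupe_stand [449. 347. 474. 377.] 0.65 [ 0.44342501 -0.06133407] 0.7749976123202202
tape_roll [439. 328. 470. 350.] 0.65 [ 0.505341   -0.14897167] 0.5071255970055688
```

```bash
python3 -m creep '[[20,-37,0,0,0,-0.125,1],[20,-37,0,0,0,-0.125,1],[20,-37,0,0,0,-0.125,1],[20,-37,0,0,0,-0.125,1],[20,-37,0,0,0,-0.125,1]]' 60; python3 -m creep '[[20,-37,0,0,0,-0.125,1],[20,-37,0,0,0,-0.125,1],[20,-37,0,0,0,-0.125,1],[0,0,0,0,0,-0.03,1],[0,0,0,0,0,0,1]]'
python3 - <<'E'
from h import *
img,*C=cam("wrist"); cv2.imwrite("pics/w1.png",img[:,:,::-1])
s=get_state();print(s['eef_pos'],np.degrees(np.arctan2(s['eef_rot'][1][1],s['eef_rot'][0][1])))
print([ (b['extent'],b['conf']) for b in boxes_of("wrist","spool_row")])
for b in boxes_of("wrist","spool_row"): print(fitbox(b['extent'],.06,.03,.047,C))
for x in (-.048,.048):
  for y in (-.16,.16):
    c,sn=np.cos(.104),np.sin(.104); print((x,y),proj([.4725+c*x-sn*y,.208+sn*x+c*y,.064],*C).round())
E
```

```text
time: 1.32
eef_pos: [0.3362, 0.3127, 0.3025]
eef_rot: [[0.0, 0.879, 0.477], [0.002, 0.477, -0.879], [-1.0, 0.001, -0.001]]
ft_force: [0.9, 1.1, 0.2]
grip_width: 0.994
time: 1.73
eef_pos: [0.3979, 0.1949, 0.3033]
eef_rot: [[0.004, 0.997, 0.072], [0.001, 0.072, -0.997], [-1.0, 0.004, -0.0]]
ft_force: [-0.4, 0.6, -0.2]
grip_width: 1.0
[0.39784494 0.19531426 0.30326783] 4.2757760356025285
[([0.5709, 0.4033, 0.6896, 0.5602], 0.92)]
(array([0.46735113, 0.1974346 ]), np.float64(1.4149901911713982))
(-0.048, -0.16) [[309. 314.]]
(-0.048, 0.16) [[307.  19.]]
(0.048, -0.16) [[386. 312.]]
(0.048, 0.16) [[411.  15.]]
```

View pics/w1.png

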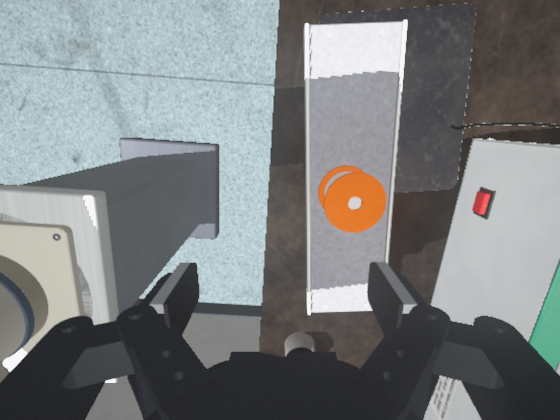

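The wrist view shows the shelf with top corners at (305,25), (406,21), (308,314) and a hidden one near (388,310). The row spool's top flange is centred at (354,202).

```bash
python3 - <<'E'
from h import *
img,*C=cam("wrist")
m=cv2.inRange(cv2.cvtColor(img,cv2.COLOR_RGB2HSV),(4,150,90),(18,255,255))
b=cv2.boundingRect(m);print(b)
print(fitbox([b[0]/560,b[1]/420,(b[0]+b[2])/560,(b[1]+b[3])/420],.06,.03,.047,C), ray((354,202),.107,*C))
px=[(305,25),(406,21),(388,310),(308,314)]
for p in px: print(p,ray(p,.064,*C).round(4))
def f(v):
    c,s=np.cos(v[2]),np.sin(v[2])
    P=[[v[0]+c*x-s*y,v[1]+s*x+c*y,.064] for x,y in((-.048,.16),(.048,.16),(.048,-.16),(-.048,-.16))]
    return (proj(P,*C)-px).ravel()
r=least_squares(f,[.47,.208,.1]);print(r.x,r.fun.round(1))
E
python3 -m creep '[[0,-41,0,0,0,0.028,1],[0,-41,0,0,0,0,1],[0,-41,0,0,0,0,1],[0,-41,0,0,0,0,1],[0,-41,0,0,0,0,1]]'
python3 -m creep '[[0,-41,0,0,0,0,1],[0,-41,0,0,0,0,1],[0,-41,0,0,0,0,1],[0,-41,0,0,0,0,1],[0,-41,0,0,0,0,1]]'
python3 -m creep '[[0,-20,0,0,0,0,1],[0,0,0,0,0,0,1]]'
python3 - <<'E'
from h import *
img,*C=cam("wrist"); cv2.imwrite("pics/w2.png",img[:,:,::-1])
for b in boxes_of("wrist","spool_row"): print(b['conf'],np.array(b['extent'])*[560,420,560,420],fitbox(b['extent'],0,.03,.047,C))
for b in boxes_of("wrist","tape_roll"): print("tape",b['conf'],fitbox(b['extent'],0,.031,.012,C))
for b in boxes_of("wrist","loupe_stand"): print("loupe",b['conf'],fitbox(b['extent'],0,.0235,.044,C))
E
```

```text
(319, 168, 68, 67)
(array([0.46628752, 0.20110482]), np.float64(0.6400920072998701)) [0.46386451 0.20512208 0.107     ]
(305, 25) [0.4049 0.3595 0.064 ]
(406, 21) [0.4978 0.3702 0.064 ]
(388, 310) [0.5389 0.06   0.064 ]
(308, 314) [0.4404 0.0467 0.064 ]
[0.4707589  0.20746608 0.12330071] [-1.4 -1.2  1.4 -2.3 -1.4  3.7  1.6  2.8]
time: 2.35
eef_pos: [0.3939, -0.0003, 0.3031]
eef_rot: [[0.005, 0.989, 0.146], [0.003, 0.146, -0.989], [-1.0, 0.005, -0.003]]
ft_force: [0.8, 0.1, 0.6]
grip_width: 1.002
time: 2.77
eef_pos: [0.393, -0.2078, 0.3043]
eef_rot: [[0.008, 0.986, 0.169], [0.003, 0.169, -0.986], [-1.0, 0.008, -0.002]]
ft_force: [1.5, 0.2, 0.8]
grip_width: 1.001
time: 2.93
eef_pos: [0.3943, -0.2329, 0.3036]
eef_rot: [[0.008, 0.985, 0.171], [0.002, 0.171, -0.985], [-1.0, 0.008, -0.0]]
ft_force: [0.4, 0.4, -0.2]
grip_width: 0.996
tape 0.93 (array([ 0.50096078, -0.15818459]), np.float64(0.45171752031066603))
loupe 0.97 (array([ 0.44247437, -0.06114985]), np.float64(1.811847366126969))
```

View pics/w2.png

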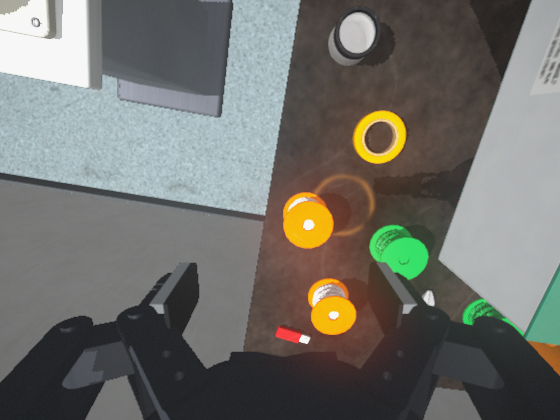

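The wrist view shows loose spool B's top flange at (308,225) and A's at (333,315). The green one is at (405,258), tape at (380,137) and loupe at (356,35).

```bash
cat >> h.py <<'E'
def blobs(img,C,z0):
    hsv=cv2.cvtColor(img,cv2.COLOR_RGB2HSV); m=cv2.inRange(hsv,(4,170,150),(19,255,255))
    m=cv2.morphologyEx(m,cv2.MORPH_CLOSE,np.ones((9,9)))
    n,_,st,_=cv2.connectedComponentsWithStats(m)
    for b in st[1:]:
        if b[4]>600:
            e=[b[0]/560,b[1]/420,(b[0]+b[2])/560,(b[1]+b[3])/420]
            print("blob",b,*fitbox(e,z0,.03,.047,C))
E
python3 - <<'E'
from h import *
img,*C=cam("wrist"); blobs(img,C,0)
for p in ((308,225),(333,315)): print(ray(p,.047,*C))
print(get_state()['eef_pos'])
E
```

```text
[ 0.43198964 -0.26462468  0.047     ]
[ 0.48945638 -0.38261876  0.047     ]
[ 0.39385054 -0.22873778  0.30417468]
```

```bash
python3 -m creep '[[13,-12,-40,0,0,0,1],[13,-12,-40,0,0,0,1],[12,-12,-40,0,0,0,1],[0,0,-10,0,0,0,1],[0,0,0,0,0,0,1]]'
python3 - <<'E'
from h import *
s=get_state(); img,*C=cam("wrist"); cv2.imwrite("pics/w3.png",img[:,:,::-1])
p=np.array(s['eef_pos']);R=np.array(s['eef_rot']);print(p)
for h in (.047,0): 
  q=p.copy();q[2]=h; print("under",proj(q,*C))
blobs(img,C,0)
E
```

```text
time: 3.6
eef_pos: [0.4349, -0.2573, 0.1763]
eef_rot: [[0.017, 0.982, 0.187], [-0.004, 0.187, -0.982], [-1.0, 0.016, 0.007]]
ft_force: [-0.3, 2.0, -0.8]
grip_width: 0.997
[ 0.43487299 -0.25727085  0.1762946 ]
under [[281.1595719  228.75844412]]
under [[280.59073247 209.71379389]]
blob [ 245  189   71   74 1595] [ 0.43535606 -0.26182029] 8.116360549287435
```

View pics/w3.png

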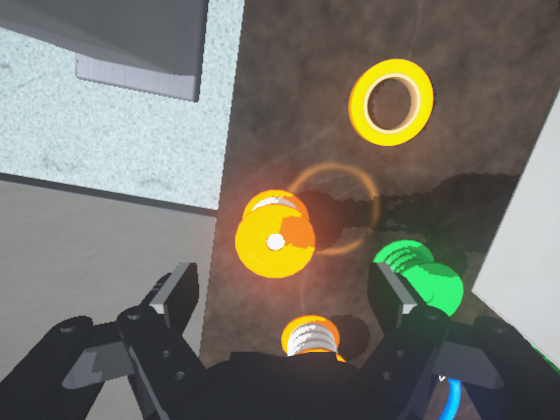

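The wrist view shows spool B's top flange centred at (276,240), while the tool axis meets that plane at (281,229), so a shift of about 9 mm is needed. Green is at (437,290), well clear.

```bash
python3 - <<'E'
from h import *
s=get_state(); img,*C=cam("wrist")
print(s['eef_pos'],np.array(s['eef_rot']).round(4).tolist())
p=ray((276,240),.047,*C); print(p,(p-s['eef_pos'])*1000)
E
```

```text
[ 0.43492224 -0.25729934  0.17706431] [[0.0171, 0.9822, 0.187], [-0.0042, 0.1871, -0.9823], [-0.9998, 0.016, 0.0073]]
[ 0.43291526 -0.26701437  0.047     ] [  -2.00698236   -9.71502866 -130.06431047]
```

```bash
python3 -m creep '[[-2,-9,0,0.004,0.017,-0.06,1],[0,0,-25,0,0,0,1],[0,0,-25,0,0,0,1],[0,0,-20,0,0,0,1],[0,0,0,0,0,0,1]]'
```

```text
time: 4.12
eef_pos: [0.4367, -0.2658, 0.1172]
eef_rot: [[0.014, 0.991, 0.13], [-0.013, 0.131, -0.991], [-1.0, 0.012, 0.015]]
ft_force: [-0.8, 0.2, -1.2]
grip_width: 1.0
```

```bash
python3 -m creep '[[-3,-1,-14,0.013,0.014,0,1],[0,0,-12,0,0,0,1],[0,0,0,0,0,0,1],[0,0,0,0,0,0,1]]'
python3 - <<'E'
from h import *
s=get_state(); img,*C=cam("wrist"); cv2.imwrite("pics/w4.png",img[:,:,::-1])
print(s['eef_pos'],np.array(s['eef_rot']).round(3).tolist())
q=np.array(s['eef_pos']);q[2]=.047; print("under",proj(q,*C))
E
```

```text
time: 4.45
eef_pos: [0.4356, -0.2672, 0.0962]
eef_rot: [[0.004, 0.991, 0.133], [-0.004, 0.133, -0.991], [-1.0, 0.004, 0.005]]
ft_force: [0.3, 0.1, -0.5]
grip_width: 0.997
[ 0.43559879 -0.26717669  0.0962487 ] [[0.004, 0.991, 0.133], [-0.004, 0.133, -0.991], [-1.0, 0.004, 0.005]]
under [[284.25212592 290.58672469]]
```

View pics/w4.png

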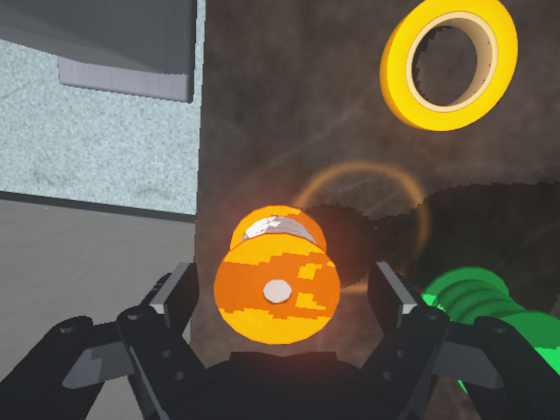

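Spool B sits between the pads, its top centre at (277,291) against the tool axis at (284,291), so it is about 3 mm off. Shifting, lowering and closing.

```bash
python3 -m creep '[[-3,0,-5,0.004,0.004,0,1],[0,0,0,0,0,0,0.3],[0,0,0,0,0,0,0],[0,0,0,0,0,0,0],[0,0,0,0,0,0,0]]' 60;python3 -m creep '[[0,0,0,0,0,0,0],[0,0,0,0,0,0,0],[0,0,0,0,0,0,0]]'
```

```text
time: 4.92
eef_pos: [0.4329, -0.2679, 0.0946]
eef_rot: [[0.003, 0.991, 0.133], [-0.003, 0.133, -0.991], [-1.0, 0.002, 0.003]]
ft_force: [1.3, 0.7, -4.2]
grip_width: 0.652
time: 5.17
eef_pos: [0.4328, -0.2678, 0.0946]
eef_rot: [[0.002, 0.991, 0.133], [-0.003, 0.133, -0.991], [-1.0, 0.002, 0.003]]
ft_force: [-0.2, -0.6, -1.9]
grip_width: 0.652
```

```bash
python3 -m creep '[[0,0,10,0,0,0,0],[0,0,25,0,0,0,0],[0,0,35,0,0,0,0],[0,0,40,0,0,0,0],[0,0,40,0,0,0,0]]';python3 -m creep '[[0,10,30,0,0,0,0],[0,30,15,0,0,0,0],[0,40,0,0,0,0,0],[0,40,0,0,0,0,0],[0,40,0,0,0,0,0]]';python3 -m creep '[[5,40,0,0,0,0,0],[5,40,0,0,0,0,0],[5,40,0,0,0,0,0],[5,40,0,0,0,0,0],[5,40,0,0,0,0,0]]'
```

```text
time: 5.58
eef_pos: [0.4285, -0.2642, 0.24]
eef_rot: [[-0.013, 0.991, 0.133], [0.011, 0.133, -0.991], [-1.0, -0.011, -0.013]]
ft_force: [1.6, -1.3, -3.0]
grip_width: 0.654
time: 6.0
eef_pos: [0.4299, -0.1069, 0.2952]
eef_rot: [[-0.002, 0.992, 0.123], [0.002, 0.123, -0.992], [-1.0, -0.002, -0.002]]
ft_force: [0.1, 0.6, -2.6]
grip_width: 0.656
time: 6.42
eef_pos: [0.4516, 0.101, 0.2956]
eef_rot: [[-0.001, 0.993, 0.119], [0.002, 0.119, -0.993], [-1.0, -0.001, -0.002]]
ft_force: [1.0, -0.4, -2.9]
grip_width: 0.649
```

```bash
python3 -m creep '[[5,40,0,0,0,0,0],[0,40,0,0,0,0,0],[0,30,0,0,0,0,0],[0,10,0,0,0,0,0],[0,0,0,0,0,0,0]]'
```

```text
time: 6.83
eef_pos: [0.4545, 0.2331, 0.2938]
eef_rot: [[-0.003, 0.992, 0.127], [0.003, 0.127, -0.992], [-1.0, -0.003, -0.004]]
ft_force: [-0.6, -0.1, -3.2]
grip_width: 0.654
```

```bash
python3 -m creep '[[4,25,0,0,0,0,0],[4,15,0,0,0,0,0],[0,0,-30,0,0,0,0],[0,0,-40,0,0,0,0],[0,0,-25,0,0,0,0]]';python3 -m creep '[[0,0,0,0,0,0,0],[0,0,0,0,0,0,0]]'
python3 - <<'E'
from h import *
s=get_state(); img,*C=cam("wrist"); cv2.imwrite("pics/w5.png",img[:,:,::-1])
print(s['eef_pos'],np.array(s['eef_rot']).round(3).tolist())
# shelf edge prediction
v=(.4708,.2075,.123);c,sn=np.cos(v[2]),np.sin(v[2])
for x in (-.048,.048): print(proj([[v[0]+c*x-sn*y,v[1]+sn*x+c*y,.064] for y in (.06,.16)],*C).round())
E
```

```text
time: 7.25
eef_pos: [0.4652, 0.2739, 0.2009]
eef_rot: [[0.006, 0.992, 0.128], [0.005, 0.128, -0.992], [-1.0, 0.007, -0.004]]
ft_force: [-0.5, -0.2, -4.3]
grip_width: 0.653
time: 7.42
eef_pos: [0.4637, 0.2717, 0.1961]
eef_rot: [[-0.002, 0.992, 0.127], [0.001, 0.127, -0.992], [-1.0, -0.002, -0.002]]
ft_force: [-0.3, 0.2, -2.9]
grip_width: 0.653
[0.46369464 0.27166711 0.19612526] [[-0.002, 0.992, 0.127], [0.001, 0.127, -0.992], [-1.0, -0.002, -0.002]]
[[218. 234.]
 [209.  89.]]
[[348. 235.]
 [359.  89.]]
```

View pics/w5.png

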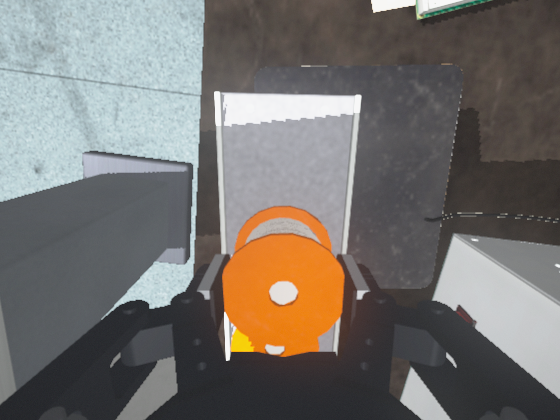

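The held spool hangs level in the grip with its centre at (284,292). The shelf's far end spans (216,95) to (360,96), and the row spool's hole is at (275,349).

```bash
python3 - <<'E'
from h import *
s=get_state(); img,*C=cam("wrist")
print(s['eef_pos'],"row",ray((275,349),.107,*C),"ends",ray((216,95),.064,*C),ray((360,96),.064,*C),"held",ray((284,292),s['eef_pos'][2]-.0946+.047,*C))
E
python3 -m creep '[[0,0,-12,0,0,0,0],[0,0,-12,0,0,0,0],[0,0,-5,0,0,0,0],[0,0,0,0,0,0,0],[0,0,0,0,0,0,0]]'
```

```text
[0.46375361 0.27161584 0.19631004] row [0.46634929 0.20205744 0.107     ] ends [0.40831275 0.35724159 0.064     ] [0.50068724 0.36836024 0.064     ] held [0.46330063 0.27215471 0.14871004]
time: 7.93
eef_pos: [0.4683, 0.2718, 0.1762]
eef_rot: [[0.012, 0.992, 0.124], [0.007, 0.124, -0.992], [-1.0, 0.013, -0.005]]
ft_force: [-0.9, -0.3, -3.6]
grip_width: 0.651
```

```bash
python3 -m creep '[[-3,0,-6,-0.007,0.012,0,0],[0,0,-5,0,0,0,0],[0,0,-3,0,0,0,0],[0,0,0,0,0,0,0],[0,0,0,0,0,0,0]]'
```

```text
time: 8.35
eef_pos: [0.4661, 0.2721, 0.1639]
eef_rot: [[0.003, 0.992, 0.124], [0.0, 0.124, -0.992], [-1.0, 0.003, 0.0]]
ft_force: [0.1, -0.2, -3.4]
grip_width: 0.651
```

```bash
python3 -m creep '[[0,0,-5,0,0.003,0,0],[0,0,-3,0,0,0,0],[0,0,0,0,0,0,0],[0,0,0,0,0,0,0]]';python3 -m creep '[[0,0,-3,0,0,0,0],[0,0,0,0,0,0,0],[0,0,0,0,0,0,0]]'
```

```text
time: 8.68
eef_pos: [0.4661, 0.2722, 0.155]
eef_rot: [[-0.001, 0.992, 0.125], [0.0, 0.125, -0.992], [-1.0, -0.001, -0.0]]
ft_force: [-0.8, 0.1, -3.2]
grip_width: 0.652
time: 8.93
eef_pos: [0.4664, 0.2722, 0.1555]
eef_rot: [[0.003, 0.992, 0.125], [0.001, 0.125, -0.992], [-1.0, 0.003, -0.001]]
ft_force: [0.6, -0.5, -3.6]
grip_width: 0.654
```

```bash
for i in 1 2; do python3 -m creep '[[0,0,-2,0,0,0,0],[0,0,-2,0,0,0,0],[0,0,0,0,0,0,0]]' | egrep 'pos|force';done
```

```text
eef_pos: [0.4666, 0.2723, 0.1548]
ft_force: [0.4, 0.3, -3.9]
eef_pos: [0.4667, 0.2723, 0.1548]
ft_force: [0.1, -0.1, -3.6]
```

```bash
for i in 1 2; do python3 -m creep '[[0,0,-4,0,0,0,0],[0,0,-4,0,0,0,0],[0,0,0,0,0,0,0]]' | egrep 'pos|force';done
```

```text
eef_pos: [0.467, 0.2724, 0.1552]
ft_force: [-0.1, -0.2, -3.3]
eef_pos: [0.4682, 0.2725, 0.1543]
ft_force: [0.6, 0.3, -3.6]
```

```bash
python3 -m creep '[[-2,0,-8,0,0,0,0],[0,0,-8,0,0,0,0]]' | egrep 'pos|force|rot';python3 - <<'E'
from h import *
s=get_state(); print(s['ft_force'],s['wrist_torque'],s['joints'])
E
```

```text
eef_pos: [0.4683, 0.2735, 0.1475]
eef_rot: [[0.043, 0.991, 0.125], [0.014, 0.125, -0.992], [-0.999, 0.044, -0.008]]
ft_force: [-39.2, -13.0, 92.2]
[-39.18658004 -12.97902449  92.22261056] [-2.39604594  6.73175761  0.08444612] [ 0.3749956   0.31788063 -0.31468062  0.89354032 -0.00285771  1.8203492 ]
```

Firm contact, so I'm backing off at once.

```bash
python3 -m creep '[[0,0,4,-0.014,0.04,0,0],[0,0,0,0,0,0,0],[0,0,0,0,0,0,0]]' | egrep 'pos|force|rot'
```

```text
eef_pos: [0.4682, 0.2738, 0.1527]
eef_rot: [[0.006, 0.992, 0.126], [0.001, 0.126, -0.992], [-1.0, 0.006, -0.0]]
ft_force: [-0.2, -1.0, -3.3]
```

```bash
python3 -m creep '[[0,0,0,0,0,0,0.7],[0,0,0,0,0,0,0.8],[0,0,0,0,0,0,1],[0,0,0,0,0,0,1],[0,0,0,0,0,0,1]]' | egrep 'pos|force|rot|wid'
python3 -m creep '[[0,0,15,0,0,0,1],[0,0,35,0,0,0,1],[0,0,41,0,0,0,1],[0,-10,41,0,0,0,1],[0,-20,20,0,0,0,1]]'| egrep 'pos|wid'
python3 - <<'E'
from h import *
s=get_state(); img,*C=cam("wrist"); cv2.imwrite("pics/w6.png",img[:,:,::-1]); print(s['eef_pos'],np.array(s['eef_rot']).round(3).tolist())
E
```

```text
eef_pos: [0.468, 0.2736, 0.1494]
eef_rot: [[0.004, 0.992, 0.125], [0.0, 0.125, -0.992], [-1.0, 0.004, 0.0]]
ft_force: [-0.3, -0.7, -0.3]
grip_width: 0.998
eef_pos: [0.4646, 0.2436, 0.3001]
grip_width: 1.0
[0.46455758 0.24364104 0.30007224] [[-0.008, 0.992, 0.128], [-0.004, 0.128, -0.992], [-1.0, -0.009, 0.003]]
```

View pics/w6.png

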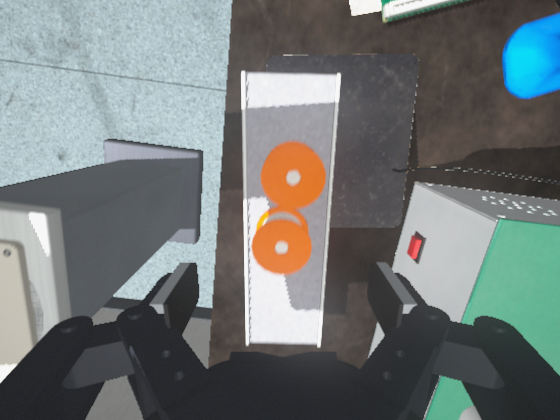

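Placed spool's flange is centred at (293,177), the row spool's hole at (281,246). The placed one shows no bottom flange, so I'll check that against the model.

```bash
python3 - <<'E'
from h import *
s=get_state(); img,*C=cam("wrist")
K,R,t=C; print("cam",-R.T@t, "nadir",proj(-R.T@t-[0,0,.2],*C))
m=cv2.inRange(cv2.cvtColor(img,cv2.COLOR_RGB2HSV),(4,150,90),(19,255,255))[:300,230:340]
m1=m.copy(); m1[208:]=0; print("bbox placed",cv2.boundingRect(m1)); m2=m.copy(); m2[:208]=0; print("row",cv2.boundingRect(m2))
for n,p in (("placed",(293,177)),("row",(281,246))):
    g=ray(p,.107,*C);print(n,g)
    for z in (.107,.060):
        q=proj(cyl(g[0],g[1],z,.03,0),*C);print(z,q.min(0).round(),q.max(0).round())
px=[(242,73),(339,74),(321,346),(248,344)]
def f(v):
    c,s=np.cos(v[2]),np.sin(v[2])
    P=[[v[0]+c*x-s*y,v[1]+s*x+c*y,.064] for x,y in((-.048,.16),(.048,.16),(.048,-.16),(-.048,-.16))]
    return (proj(P,*C)-px).ravel()
r=least_squares(f,[.47,.208,.1]);print(r.x,r.fun.round(1))
c,sn=np.cos(r.x[2]),np.sin(r.x[2])
for p in ((293,177),(281,246)):
    d=ray(p,.107,*C)[:2]-r.x[:2]; print("in shelf",c*d[0]+sn*d[1],-sn*d[0]+c*d[1])
E
```

```text
cam [0.4550842  0.3152447  0.37092388] nadir [[284.25391374 121.25809091]]
bbox placed (31, 137, 64, 71)
row (22, 208, 59, 61)
placed [0.4693088 0.2677179 0.107    ]
0.107 [260. 144.] [326. 208.]
0.06 [264. 140.] [320. 196.]
row [0.46694887 0.19786521 0.107     ]
0.107 [251. 217.] [311. 273.]
0.06 [255. 204.] [308. 253.]
[0.47306678 0.2005249  0.11034068] [-1.2 -0.2  1.2  0.5  0.6 -0.6 -0.6  0.2]
in shelf 0.003663962113995168 0.06719819168873888
in shelf -0.006373586820610727 -0.001969835394820958
```

Matches an upright spool: it sits 3.7 mm off the centre line, 70 mm from the row spool, which has not moved. Going for spool A.

```bash
for i in 1; do python3 -m creep '[[0,-30,0,0,0,0,1],[0,-40,0,0,0,0,1],[0,-40,0,0,0,0,1],[0,-40,0,0,0,0,1],[0,-40,0,0,0,0,1]]'|egrep 'pos|forc'; python3 -m creep '[[0,-40,0,0,0,0,1],[0,-40,0,0,0,0,1],[0,-40,0,0,0,0,1],[0,-40,0,0,0,0,1],[0,-40,0,0,0,0,1]]'|egrep 'pos|for'; python3 -m creep '[[5,-40,0,0,0,0,1],[5,-40,0,0,0,0,1],[5,-40,0,0,0,0,1],[5,-30,0,0,0,0,1],[5,-20,0,0,0,0,1]]'|egrep 'pos|forc|rot';done
```

```text
eef_pos: [0.464, 0.0517, 0.2969]
ft_force: [0.8, 0.8, 0.1]
eef_pos: [0.4612, -0.1565, 0.2926]
ft_force: [1.1, 0.7, 0.5]
eef_pos: [0.4838, -0.337, 0.2869]
eef_rot: [[-0.012, 0.991, 0.131], [0.003, 0.131, -0.991], [-1.0, -0.011, -0.005]]
ft_force: [0.8, 1.1, -0.5]
```

```bash
python3 -m creep '[[3,-25,0,0,-0.012,0,1],[2,-18,-25,0,0,0,1],[0,0,-40,0,0,0,1],[0,0,-40,0,0,0,1],[0,0,-10,0,0,0,1]]'|egrep 'pos|for';python3 -m creep '[[0,0,0,0,0,0,1],[0,0,0,0,0,0,1]]'|egrep 'pos|for'
python3 - <<'E'
from h import *
s=get_state(); img,*C=cam("wrist"); cv2.imwrite("pics/w7.png",img[:,:,::-1]); print(s['eef_pos'],np.array(s['eef_rot']).round(3).tolist())
q=np.array(s['eef_pos']);q[2]=.047; print("under",proj(q,*C))
for p in ((270,240),(280,240),(280,250),(270,230)): print(p,(ray(p,.047,*C)-s['eef_pos'])*1000)
E
```

```text
eef_pos: [0.4893, -0.3889, 0.1637]
ft_force: [-0.6, 0.9, -0.2]
eef_pos: [0.488, -0.3875, 0.1578]
ft_force: [0.3, -0.5, 0.2]
[ 0.48798685 -0.3875148   0.15777426] [[-0.003, 0.992, 0.122], [0.008, 0.122, -0.992], [-1.0, -0.002, -0.008]]
under [[284.4437169  240.90273064]]
(270, 240) [  -9.64266211   -0.54038169 -110.77425635]
(280, 240) [  -3.02185464    0.27896033 -110.77425635]
(280, 250) [  -2.15769955   -6.91732985 -110.77425635]
(270, 230) [ -10.41960493    6.51454418 -110.77425635]
```

View pics/w7.png

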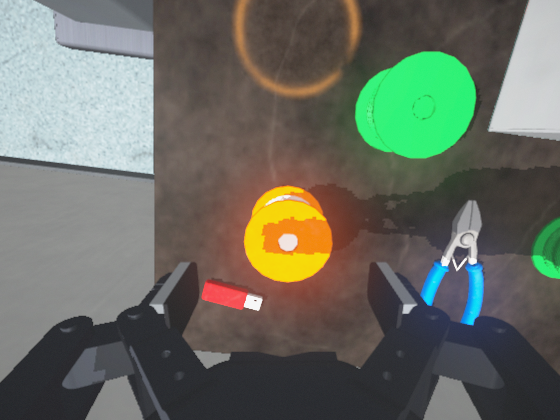

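Spool A's top centre is at (288,241) against the tool axis at (284,241), about 2.5 mm off in x. The red stick at (232,294) and the pliers are clear of the fingers.

```bash
python3 -m creep '[[2,0,-20,-0.008,0,0,1],[0,0,-20,0,0,0,1],[0,0,-12,0,0,0,1],[0,0,0,0,0,0,1],[0,0,0,0,0,0,1]]'|egrep 'pos|for|rot'
```

```text
eef_pos: [0.4934, -0.3889, 0.1119]
eef_rot: [[0.005, 0.992, 0.124], [-0.01, 0.124, -0.992], [-1.0, 0.004, 0.01]]
ft_force: [0.0, -0.7, 0.9]
```

```bash
python3 -m creep '[[-2,1,-10,0.01,0.005,0,1],[0,0,-7,0,0,0,1],[0,0,0,0,0,0,1],[0,0,0,0,0,0,1]]'|egrep 'pos|for|rot'
```

```text
eef_pos: [0.4928, -0.3888, 0.0979]
eef_rot: [[0.005, 0.992, 0.124], [-0.003, 0.124, -0.992], [-1.0, 0.004, 0.004]]
ft_force: [-1.0, 0.3, 0.0]
```

```bash
python3 -m creep '[[-3,1,-5,0,0.005,0,1],[0,0,0,0,0,0,1]]'|egrep 'pos|for|rot'; python3 -m creep '[[0,0,0,0,0,0,0.3],[0,0,0,0,0,0,0],[0,0,0,0,0,0,0],[0,0,0,0,0,0,0],[0,0,0,0,0,0,0]]' 60|egrep 'pos|for|rot|wid';python3 -m creep '[[0,0,0,0,0,0,0],[0,0,0,0,0,0,0],[0,0,0,0,0,0,0]]'
```

```text
eef_pos: [0.4897, -0.388, 0.0931]
eef_rot: [[-0.0, 0.992, 0.124], [-0.004, 0.124, -0.992], [-1.0, -0.001, 0.004]]
ft_force: [-0.9, -0.7, 0.5]
eef_pos: [0.4899, -0.3881, 0.0943]
eef_rot: [[0.001, 0.992, 0.124], [-0.005, 0.124, -0.992], [-1.0, 0.0, 0.005]]
ft_force: [1.4, -0.4, -2.9]
grip_width: 0.647
time: 14.75
eef_pos: [0.4899, -0.3881, 0.0943]
eef_rot: [[0.001, 0.992, 0.124], [-0.005, 0.124, -0.992], [-1.0, 0.0, 0.005]]
ft_force: [-0.2, -0.1, 0.1]
grip_width: 0.649
```

```bash
python3 -m creep '[[0,0,10,0,0,0,0],[0,0,25,0,0,0,0],[0,0,35,0,0,0,0],[0,0,40,0,0,0,0],[0,0,40,0,0,0,0]]'|egrep 'pos|for';python3 -m creep '[[0,10,30,0,0,0,0],[0,30,15,0,0,0,0],[-5,40,0,0,0,0,0],[-5,40,0,0,0,0,0],[-5,40,0,0,0,0,0]]'|egrep 'pos|for';python3 -m creep '[[0,40,0,0,0,0,0],[0,40,0,0,0,0,0],[0,40,0,0,0,0,0],[0,40,0,0,0,0,0],[0,40,0,0,0,0,0]]'|egrep 'pos|for';python3 -m creep '[[0,35,0,0,0,0,0],[0,30,0,0,0,0,0],[0,20,0,0,0,0,0],[0,10,0,0,0,0,0],[0,0,0,0,0,0,0]]'|egrep 'pos|for|rot|wid'
```

```text
eef_pos: [0.4853, -0.3836, 0.2392]
ft_force: [0.9, -0.4, -4.0]
eef_pos: [0.4699, -0.2266, 0.2968]
ft_force: [1.3, 0.7, -4.0]
eef_pos: [0.4646, -0.0181, 0.2996]
ft_force: [1.2, -0.2, -4.7]
eef_pos: [0.4597, 0.0889, 0.3022]
eef_rot: [[-0.006, 0.993, 0.119], [0.004, 0.119, -0.993], [-1.0, -0.006, -0.005]]
ft_force: [-0.3, 0.3, -4.6]
grip_width: 0.648
```

```bash
python3 -m creep '[[9,22,0,0,0,0,0],[9,18,0,0,-0.006,0,0],[0,0,-30,0,0,0,0],[0,0,-40,0,0,0,0],[0,0,-30,0,0,0,0]]'|egrep 'pos|for';python3 -m creep '[[0,0,0,0,0,0,0],[0,0,0,0,0,0,0],[0,0,0,0,0,0,0]]'|egrep 'pos|for|rot'
python3 - <<'E'
from h import *
s=get_state(); img,*C=cam("wrist"); cv2.imwrite("pics/w8.png",img[:,:,::-1]); print(s['eef_pos'])
for p in ((280,130),(280,200),(280,230)): print(p,ray(p,.107,*C))
E
```

```text
eef_pos: [0.4799, 0.1301, 0.2075]
ft_force: [-0.2, 0.2, -5.3]
eef_pos: [0.4773, 0.1284, 0.2039]
eef_rot: [[0.003, 0.993, 0.12], [0.002, 0.12, -0.993], [-1.0, 0.003, -0.002]]
ft_force: [-0.0, 0.1, -4.3]
[0.47733387 0.12842193 0.20391222]
(280, 130) [0.46681009 0.19863768 0.107     ]
(280, 200) [0.47144371 0.15912528 0.107     ]
(280, 230) [0.47364182 0.14038131 0.107     ]
```

View pics/w8.png

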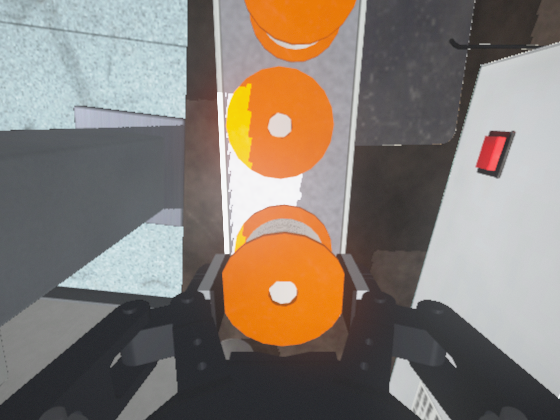

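The row spool's centre is at (280,125), about (0.4665, 0.2015) m. The held spool is level and centred over the board, 74 mm away, so I'm moving it 3 mm closer and going down.

```bash
python3 -m creep '[[0,3,-15,0,0,0,0],[0,0,-15,0,0,0,0],[0,0,-4,0,0,0,0],[0,0,0,0,0,0,0],[0,0,0,0,0,0,0]]'|egrep 'pos|for|rot'
```

```text
eef_pos: [0.4821, 0.1306, 0.1789]
eef_rot: [[0.018, 0.993, 0.118], [0.003, 0.118, -0.993], [-1.0, 0.019, -0.001]]
ft_force: [1.5, -0.2, -5.1]
```

```bash
python3 -m creep '[[-3,1,-7,-0.003,0.018,0,0],[0,0,-6,0,0,0,0],[0,0,-3,0,0,0,0],[0,0,0,0,0,0,0],[0,0,0,0,0,0,0]]'|egrep 'pos|for|rot'
```

```text
eef_pos: [0.4803, 0.1317, 0.1646]
eef_rot: [[0.003, 0.993, 0.118], [0.0, 0.118, -0.993], [-1.0, 0.003, -0.0]]
ft_force: [0.3, 0.2, -5.4]
```

```bash
python3 -m creep '[[-2,0,-5,0,0.003,0,0],[0,0,-4,0,0,0,0],[0,0,0,0,0,0,0],[0,0,0,0,0,0,0]]'|egrep 'pos|for|rot'
```

```text
eef_pos: [0.4779, 0.1317, 0.1547]
eef_rot: [[-0.0, 0.993, 0.118], [0.0, 0.118, -0.993], [-1.0, -0.0, -0.001]]
ft_force: [0.2, -0.4, -4.5]
```

Height 0.1547 is where contact is expected (0.1543). Releasing, then lifting clear.

```bash
python3 -m creep '[[0,0,0,0,0,0,0.7],[0,0,0,0,0,0,0.8],[0,0,0,0,0,0,1],[0,0,0,0,0,0,1],[0,0,0,0,0,0,1]]' | egrep 'pos|force|rot|wid'
python3 -m creep '[[0,0,15,0,0,0,1],[0,0,35,0,0,0,1],[0,0,41,0,0,0,1],[0,0,41,0,0,0,1],[0,0,20,0,0,0,1]]'| egrep 'pos|wid|for'
python3 -m creep '[[-15,0,0,0,0,0,1],[-10,0,0,0,0,0,1],[0,0,0,0,0,0,1]]'| egrep 'pos|wid|for'
python3 - <<'E'
from h import *
s=get_state(); img,*C=cam("wrist"); print(s['eef_pos'])
a=img[:,:,::-1][0:300,150:450]; d,*CS=cam("side"); b=d[:,:,::-1][180:380,130:430]
cv2.imwrite("pics/w9.png",np.vstack([cv2.resize(a,(600,600))])); cv2.imwrite("pics/s9.png",cv2.resize(b,(780,520)))
for bx in boxes_of("side","spool_row"): print(bx['conf'],np.round(np.array(bx['extent'])*[560,420,560,420]),fitbox(bx['extent'],.06,.03,.047,CS))
for n,r,h in (("tape_roll",.031,.012),("loupe_stand",.0235,.044)):
    for bx in boxes_of("side",n): print(n,bx['conf'],fitbox(bx['extent'],0,r,h,CS))
np.savez("c9.npz",K=C[0],R=C[1],t=C[2])
E
```

```text
eef_pos: [0.4793, 0.1318, 0.1565]
eef_rot: [[0.004, 0.993, 0.118], [0.001, 0.118, -0.993], [-1.0, 0.004, -0.0]]
ft_force: [0.4, 0.1, 0.5]
grip_width: 0.999
eef_pos: [0.4758, 0.1314, 0.3102]
ft_force: [1.0, -0.3, 0.8]
grip_width: 0.997
eef_pos: [0.4517, 0.1315, 0.3167]
ft_force: [-0.2, 0.4, 0.0]
grip_width: 0.999
[0.45174656 0.13150417 0.31665532]
0.87 [255. 271. 275. 295.] (array([0.46710181, 0.20342984]), np.float64(3.333475993474849))
0.46 [308. 231. 326. 243.] (array([ 0.45596618, -0.04618709]), np.float64(7.7238652099351555))
tape_roll 0.54 (array([ 0.5069657 , -0.15583878]), np.float64(0.4455247675886653))
loupe_stand 0.53 (array([ 0.44430749, -0.06680817]), np.float64(0.2504757818236385))
loupe_stand 0.2 (array([0.51575149, 0.21073023]), np.float64(3.0466847162319937))
```

View pics/w9.png

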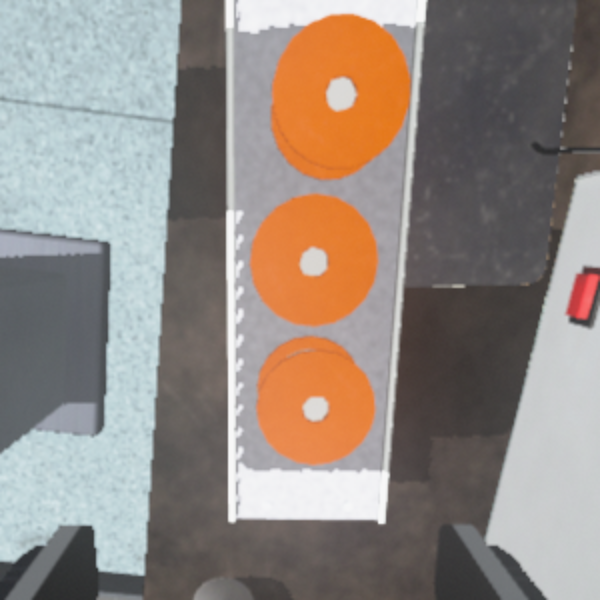

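View pics/s9.png

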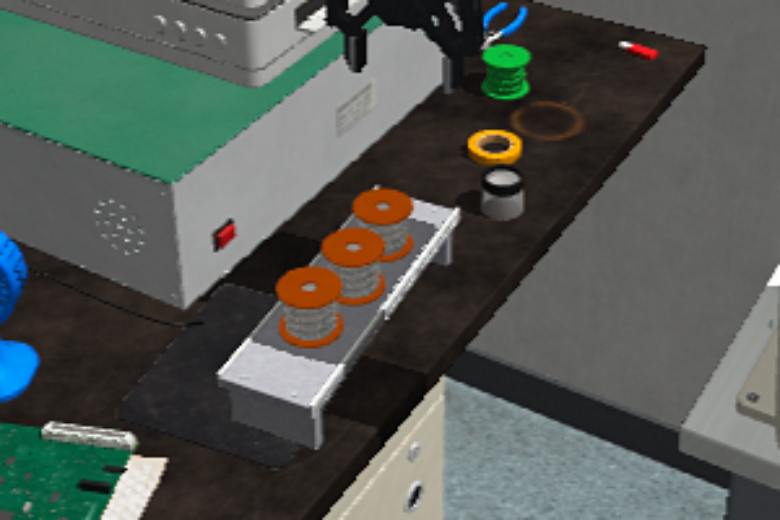

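The three spools stand in a row, with tops in the wrist crop at (340,94), (313,261) and (315,408). The side view shows all three upright on the board, with loupe and tape undisturbed. Last, a numeric check.

```bash
python3 - <<'E'
from h import *
z=np.load("c9.npz");C=(z['K'],z['R'],z['t'])
P=[ray((150+u/2,v/2),.107,*C)[:2] for u,v in((340,94),(313,261),(315,408))]
print(P,np.linalg.norm(P[0]-P[1]),np.linalg.norm(P[1]-P[2]))
L=[ray((150+u/2,v/2),.064,*C)[:2] for u,v in((229,521),(386,522),(231,100),(420,100))]
a=(L[0]+L[1])/2;b=(L[2]+L[3])/2;d=(b-a)/np.linalg.norm(b-a);print(L,a,d)
for p in P: print("off centreline",(d[1]*(p-a)[0]-d[0]*(p-a)[1])*1000)
E
```

```text
[array([0.46771856, 0.27093053]), array([0.46591391, 0.20135715]), array([0.4768196 , 0.13157411])] 0.06959678700076852 0.07063006938978075
[array([0.44017031, 0.04315475]), array([0.53567565, 0.05342957]), array([0.41852099, 0.2720332 ]), array([0.51155283, 0.28309386])] [0.48792298 0.04829216] [-0.09932722  0.99505482]
off centreline 2.009548720808364
off centreline -6.696708654781589
off centreline -2.776310419904362
```

All within tolerance, so I'm handing in.

```bash
python3 -c "
from bench import *
print(hand_in(), get_state()['time'])"
```

```text
the job is handed in; nothing more can be done
the job is handed in; nothing more can be done
```

I set the two orange spools on the shelf, one on each side of the spool already there, and handed the job in. The last move ended at about 18 s.

- **Spacing:** my last wrist picture puts the centres 69.6 mm and 70.6 mm apart, so the gaps are about 10 mm.
- **Front to back:** the spools sit about +2, −7 and −3 mm from the shelf's centre line. The −7 mm one is the original spool, which was there at the start.
- **Original spool:** it shows no shift beyond measuring error.
- **Standing upright:** the side view shows all three upright, judged by eye.
- **Loupe and tape:** both are where they were, within the roughly 1 cm scatter of my measurements.
- **Robot:** the gripper was open and clear of everything at hand-in.

While setting down the first spool I pressed too far, and the wrist force reached about 92 N against the 120 N limit. I backed off at once, and the spool stood properly after release. I did not measure whether this counted towards the separate 40 N limit on the gripper body; the force went through the spool held in the fingers. The second spool went down without any press.

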